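# Lay out the candlestick stem in order of height

### The job

Lay out the dismantled candlestick for reassembly: stand the four loose brass stem sections upright on the row of felt-topped rests, one centred on each, in order of height, with the tallest next to the bell-shaped candlestick foot and the shortest at the far end by the candle cup. The foot may be at either end of the row; leave it where it stands, and do not let any section topple.

Things in the scene. Friction and masses are not known exactly. Their poses are not given: they have to be found in the camera images.
- centre_a (a point): Centre (on the axis, half-way up) of the tallest brass stem section: an upright turned brass cylinder, 40 mm in diameter and 84 mm tall in all. Its top 8 mm is a narrower tenon 34 mm in diameter; below that the side is straight and can be gripped anywhere. It stands loose on the bench at the start. z axis up along its axis.
- centre_b (a point): Centre (on the axis, half-way up) of the second tallest brass stem section: an upright turned brass cylinder, 40 mm in diameter and 70 mm tall in all. Its top 8 mm is a narrower tenon 28 mm in diameter; below that the side is straight and can be gripped anywhere. It stands loose on the bench at the start. z axis up along its axis.
- centre_c (a point): Centre (on the axis, half-way up) of the third tallest brass stem section: an upright turned brass cylinder, 40 mm in diameter and 56 mm tall in all. Its top 8 mm is a narrower tenon 22 mm in diameter; below that the side is straight and can be gripped anywhere. It stands loose on the bench at the start. z axis up along its axis.
- centre_d (a point): Centre (on the axis, half-way up) of the shortest brass stem section: an upright turned brass cylinder, 40 mm in diameter and 42 mm tall in all. Its top 8 mm is a narrower tenon 16 mm in diameter; below that the side is straight and can be gripped anywhere. It stands loose on the bench at the start. z axis up along its axis.
- rest_a: One of four identical round rests: a dark wooden disc 64 mm in diameter with a grey felt top, 8 mm thick, fixed on the plywood layout board (board 12 mm thick, 125 mm wide, 600 mm long). Origin: centre of its underside, 12 mm above the bench, so its flat top is 20 mm above the bench. The four rests stand in one straight row, 85 mm from centre to centre; the names do not tell which place in the row it has.
- rest_b: One of four identical round rests: a dark wooden disc 64 mm in diameter with a grey felt top, 8 mm thick, fixed on the plywood layout board (board 12 mm thick, 125 mm wide, 600 mm long). Origin: centre of its underside, 12 mm above the bench, so its flat top is 20 mm above the bench. The four rests stand in one straight row, 85 mm from centre to centre; the names do not tell which place in the row it has.
- rest_c: One of four identical round rests: a dark wooden disc 64 mm in diameter with a grey felt top, 8 mm thick, fixed on the plywood layout board (board 12 mm thick, 125 mm wide, 600 mm long). Origin: centre of its underside, 12 mm above the bench, so its flat top is 20 mm above the bench. The four rests stand in one straight row, 85 mm from centre to centre; the names do not tell which place in the row it has.
- rest_d: One of four identical round rests: a dark wooden disc 64 mm in diameter with a grey felt top, 8 mm thick, fixed on the plywood layout board (board 12 mm thick, 125 mm wide, 600 mm long). Origin: centre of its underside, 12 mm above the bench, so its flat top is 20 mm above the bench. The four rests stand in one straight row, 85 mm from centre to centre; the names do not tell which place in the row it has.
- foot: The brass candlestick foot: a bell-shaped piece, 108 mm in diameter at the base and 74 mm tall, narrowing to 32 mm at the top, standing loose on the board at one end of the row of rests (either end), in line with the row, 105 mm from the centre of the nearest rest. Origin: centre of its underside. A smaller open brass candle cup (58 mm across, 45 mm tall) stands at the other end of the row.
Mind the look-alikes: they are no part of the job. Leave any turquoise look-alike of the part that bears centre_c alone. What is shaped like the part that bears centre_a but pink is not meant.

How it is judged:
By the outcome, as a careful person would: the job done as asked, in the order asked, and still so for the second after the job is handed in, with the robot touching nothing.
It also fails if it takes over 109 s, if anything falls off the work surface, if the arm or the gripper's body presses on something with over 40 N, if the wrist force passes 120 N, or if a joint passes its speed limit or range.

### The arm

A 6-joint arm with a two-finger parallel gripper is mounted at the origin on the work surface. World frame = base frame: x ahead of the robot, y to its left, z up, the work surface at z = 0. Lengths are in m, angles in rad, forces in N, time in s.
With the tool pointing down it reaches from about 0.35 to 0.975 m from the base axis. Payload 4.9 kg.
Tool frame: the origin (TCP) lies on the centre line of the jaws, within the pads' length; the fingertips stand 14 mm ahead of it and the grasp point (between the pads) lies 5 mm behind it (manip.nose_length is the distance from the TCP to the fingertips, in m); z points along the fingers, y is the line along which they close (so a half turn about z gives the same grasp; the last joint's range is limited). The gripper opens to 85 mm and grips with 20 to 120 N. Pads are 22 mm wide; open, the fingers measure 114 mm over their backs; the gripper's body (76 mm by 85 mm) begins 54 mm behind the grasp point. The pads swing forward as they close: fully open they stand 13 mm farther back than shut.
Start: joints at [-1.315, 0.053, 1.613, -0, 1.476, -0.119], TCP at [0.229, -0.582, 0.245] pointing down, gripper open.
Joint ranges: [-3.01, 3.01], [-1.01, 2.22], [0.06, 2.58], [-1.02, 4.17], [0.09, 2.62], [-3.14, 3.14]. Speed limits (rad/s): [2.57, 2.57, 3.14, 3.14, 3.14, 3.14].

### API

Orientations are given as a unit quaternion [w, x, y, z].
In Python, from plant import manip, imaging gives the robot as it stands.
- The arm moves only by the tool play_rows, never from a script. Its argument "commands" is a list of rows, each a list of 6 numbers: the shift along the tool's x, y, z in mm, then the turn, a rotation vector about the tool's x, y, z in degrees. A call has 1 to 5 rows; each row shifts and turns the commanded pose from where the row before left it, along the tool's axes as they then stand; what a row does not reach is not made up. A row lasts 1/12 s, in which the tool goes at most 41.7 mm and 7.16 degrees, less where a joint would pass 70% of its speed; a pose out of reach is approached as far as the arm can. A call is refused whole if a number of a shift passes 41.7 or a number of a turn 7.16, either way. A call with a gripper value outside its range is refused whole. "hand" is the finger opening in mm, from 0 to 85.4, set as the call begins (left out, the last holds). The fingers move at their own pace and stop on an object; the grip force is fixed at half the most. Time passes only in rows, so rows that do not move let the fingers close. It gives the time, the measured TCP pose, the force, the opening and the grip force at its end, in the units of the state.
- manip.state(): the state, without advancing time (a new reading comes with each control period).
- imaging.grab_frame(name): name is "side" or "top" or "wrist"; returns a dict with "image" (384x512x3 uint8, red, green, blue), "fx", "fy", "cx", "cy" (pixels), "k1" (the pictures are not rectified: a ray, as slopes to the right and down, at radius r is drawn at 1 + k1 r^2 times it, then the intrinsics apply), "R" (3x3) and "t" (3): a world point X has camera coordinates R X + t; the wrist camera has in their place "mount" (4x4, takes a point from camera to tool coordinates, whose origin is the TCP and whose axes are the flange's). Camera axes: x right, y down, z forward; pixel columns grow to the right and rows downward; lengths in m; the calibration is good to about 2 mm. A picture is of the moment at which its call begins: read the wrist's pose just before it. There is no depth.
- manip.job_done(): hands the job in; it is judged then, once.
The state is a dict: "time": time; "joint_pos": joint angles; "joint_vel": joint speeds; "joint_efforts": joint torques, N m; "tool_pos": TCP position; "tool_rot": TCP orientation; "contact_force": force on the tool from outside, world axes, zero at the start; "ft_torque": the same for the moment, N m; "gripper_width": opening from 0.0 (shut) to 1.0 (fully open); "grasp_force": force on a finger pad.
Only numpy, scipy, OpenCV 4.12 (cv2) and the standard library are available. Lean on these libraries where they do the work, as an engineer would, in place of code of your own. Each camera call takes 0.05 s, during which the arm holds its last target. There are 200 camera calls.

## Working session

There is one attempt and no reset: what is moved stays moved. The work goes in short steps, Python scripts to look and compute and a tool call to move; the robot and the scene stay as the last step left them, time stands still between calls to the robot, and variables do not carry over. Pictures are saved under pics/ and viewed, at most 14 in all, crops included, and the job is handed in when it is done.

Besides the shell and the picture viewer there is one more tool, called as a command line: name --pt "numbers of a row" for each row, then --argument value for the rest. play_rows: Moves the arm, as the interface text tells. Its arguments: {"type":"object","properties":{"commands":{"type":"array","items":{"type":"array","items":{"type":"number"}}},"hand":{"type":"number"}},"required":["commands"]}

```bash
mkdir -p pics
cat > h.py <<'E'
import numpy as np, cv2
from plant import manip, imaging
def grab(n):
    f=imaging.grab_frame(n); cv2.imwrite  # noqa
    return f
def K(f): return np.array([[f["fx"],0,f["cx"]],[0,f["fy"],f["cy"]],[0,0,1.]]), np.array([f["k1"],0,0,0,0.])
def onplane(f,uv,z):
    k,d=K(f); p=cv2.undistortPoints(np.array(uv,float).reshape(-1,1,2),k,d).reshape(-1,2)
    r=np.c_[p,np.ones(len(p))]@np.array(f["R"]); o=-np.array(f["R"]).T@np.array(f["t"])
    return o+r*((z-o[2])/r[:,2])[:,None]
def project(f,X):
    k,d=K(f); R=np.array(f["R"]); return cv2.projectPoints(np.array(X,float).reshape(-1,1,3),cv2.Rodrigues(R)[0],np.array(f["t"],float),k,d)[0].reshape(-1,2)
def save(im,n,s=1.5): cv2.imwrite("pics/"+n,cv2.resize(im[:,:,::-1],None,fx=s,fy=s,interpolation=cv2.INTER_CUBIC))
E
python3 - <<'E'
from h import *
import pickle
for n in("top","side"):
    f=grab(n); pickle.dump(f,open(n+".pkl","wb")); save(f["image"],n+"0.png"); print(n,-np.array(f["R"]).T@f["t"],f["fx"],f["k1"])
s=manip.state();print(s["time"],s["tool_pos"],s["tool_rot"])
E
```

```text
top [0.444292   0.01318178 1.06225797] 482.96279066861626 -0.18488921784237375
side [0.3430059  0.76877542 0.53573261] 446.0795361753719 -0.1748757304302002
0.1 [ 0.2286912  -0.58107149  0.24418089] [-9.51723905e-04  9.82489123e-01  1.86317508e-01 -5.67038797e-05]
```

View pics/top0.png

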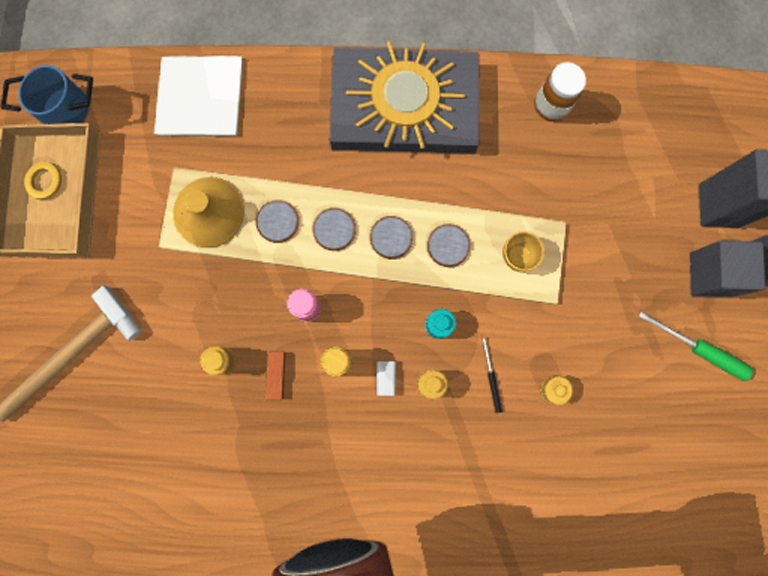

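View pics/side0.png

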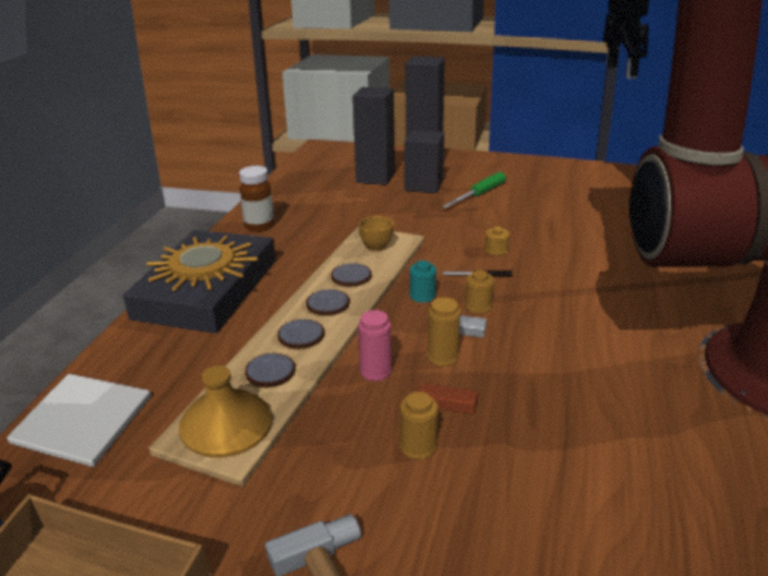

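The side view settles the sizes. These are the brass candidates, with their top-picture pixels (768 px scale):
- (215,360): medium height, likely B.
- (335,360): tallest, A.
- (432,384): C.
- (558,390): shortest, D.

Look-alikes to leave alone are the pink one (302,304) and the turquoise one (440,323). The foot is at the left end (205,210) and the cup at the right (523,252), so the rests run A to D from left to right.

```bash
cat > meas.py <<'E'
from h import *
H=dict(a=.084,b=.070,c=.056,d=.042)
def blobs(im,lo,hi,amin):
    m=cv2.morphologyEx(cv2.inRange(cv2.cvtColor(im,cv2.COLOR_RGB2HSV),lo,hi),cv2.MORPH_OPEN,np.ones((3,3)))
    c=[q for q in cv2.findContours(m,cv2.RETR_EXTERNAL,cv2.CHAIN_APPROX_NONE)[0] if cv2.contourArea(q)>amin]
    return c
def near(cs,p):
    def cen(q): M=cv2.moments(q); return np.array([M["m10"],M["m01"]])/M["m00"]
    C=[cen(q) for q in cs]; i=int(np.argmin([np.hypot(*(c-p)) for c in C])); return cs[i],C[i]
BR=((15,150,70),(30,255,255))
E
python3 - <<'E'
from meas import *; import pickle
t=pickle.load(open("top.pkl","rb")); s=pickle.load(open("side.pkl","rb"))
ct=blobs(t["image"],*BR,80); cs=blobs(s["image"],*BR,80)
P=dict(a=(335,360),b=(215,360),c=(432,384),d=(558,390)); S=dict(a=(444,330),b=(419,425),c=(480,292),d=(497,241))
k,d=K(t)
for n in "abcd":
    q,c=near(ct,np.array(P[n])/1.5); q2,c2=near(cs,np.array(S[n])/1.5)
    X=onplane(t,[c],H[n]/2)[0]
    x,y,w,h=cv2.boundingRect(q2)
    o=-s["R"].T@s["t"]; Y=onplane(s,[c2],H[n]/2)[0]
    ub=project(s,[[X[0],X[1],0],[X[0],X[1],H[n]]])
    print(n,c.round(1),cv2.boundingRect(q),X.round(4),"side",Y.round(4),"bbox",(x,y,w,h),"proj",ub.round(1).tolist())
# felt
hsv=cv2.cvtColor(t["image"],cv2.COLOR_RGB2HSV)
for p in [(277,221),(334,229),(391,237),(449,245)]:
    u,v=int(p[0]/1.5),int(p[1]/1.5); print(hsv[v,u], end=" ")
fs=blobs(t["image"],(100,15,60),(135,90,220),250)
R=[]
for p in [(277,221),(334,229),(391,237),(449,245)]:
    q,c=near(fs,np.array(p)/1.5); e=cv2.fitEllipse(q); X=onplane(t,[e[0]],.02)[0]; R.append(X); print(np.round(e[0],1),np.round(e[1],1),X.round(4))
R=np.array(R); print(np.linalg.norm(np.diff(R,axis=0),axis=1))
im=t["image"][185:290,110:410]; save(im,"crop1.png",2.6)
st=manip.state()
import scipy.spatial.transform as T
q=st["tool_rot"]; print(T.Rotation.from_quat([q[1],q[2],q[3],q[0]]).as_matrix().round(3))
w=imaging.grab_frame("wrist"); print(np.array(w["mount"]).round(4).tolist(),w["fx"],w["k1"])
E
```

```text
a [223.9 240.7] (213, 231, 23, 20) [0.4582 0.0711 0.042 ] side [0.4577 0.0702 0.042 ] bbox (285, 198, 22, 46) proj [[294.2, 238.2], [295.5, 202.4]]
b [145. 240.] (133, 230, 25, 21) [0.4546 0.2406 0.035 ] side [0.4531 0.2417 0.035 ] bbox (266, 261, 26, 45) proj [[277.6, 298.1], [278.0, 266.4]]
c [287.8 255.7] (277, 246, 22, 21) [ 0.4298 -0.0652  0.028 ] side [ 0.4281 -0.0591  0.028 ] bbox (310, 180, 19, 29) proj [[318.2, 203.6], [319.6, 181.6]]
d [370.7 259.8] (360, 250, 22, 20) [ 0.4238 -0.2466  0.021 ] side [ 0.422 -0.239  0.021] bbox (323, 151, 17, 20) proj [[330.2, 166.3], [331.3, 151.5]]
[110  18 167] [111  22 166] [109  22 163] [109  22 162] [184.  147.2] [23.  24.1] [0.6612 0.1672 0.02  ]
[222.  152.3] [23.3 23.9] [0.6517 0.0827 0.02  ]
[260.5 157.4] [23.8 24.2] [ 0.6423 -0.0021  0.02  ]
[298.9 163.2] [23.6 24.1] [ 0.6317 -0.0868  0.02  ]
[0.08498197 0.08537136 0.08529118]
[[ 0.931  0.366 -0.   ]
 [ 0.366 -0.931  0.002]
 [ 0.    -0.002 -1.   ]]
[[0.0004, -0.9649, -0.2628, 0.0656], [1.0, 0.0004, 0.0001, -0.0001], [0.0001, -0.2628, 0.9649, -0.1277], [0.0, 0.0, 0.0, 1.0]] 284.30477868079595 -0.0653440976057888
```

View pics/crop1.png

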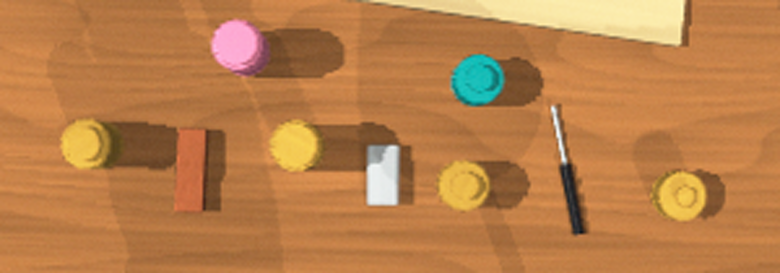

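The crop confirms it: tenon widths match A (297,145), B (86,144), C (465,185) and D (682,195). Pink (239,47) and turquoise (478,80) stay out of the job. I start with D and turn the wrist first.

Create go.py:
```python
import sys; from h import *
from scipy.spatial.transform import Rotation as T
OB=dict(a=(.4582,.0711),b=(.4546,.2406),c=(.4298,-.0652),d=(.4238,-.2466))
RS=dict(a=(.6612,.1672),b=(.6517,.0827),c=(.6423,-.0021),d=(.6317,-.0868))
ZG=dict(a=.045,b=.036,c=.028,d=.020)
YAW=83.4
def delta(p,name=""):
    s=manip.state(); q=s["tool_rot"]; R=T.from_quat([q[1],q[2],q[3],q[0]])
    y=np.radians(YAW); x=np.array([np.cos(y),np.sin(y),0]); Rt=np.c_[x,np.cross([0,0,-1],x),[0,0,-1]]
    rot=(R.inv()*T.from_matrix(Rt)).as_rotvec(degrees=True)
    print(name,"shift mm",(R.inv().apply(np.array(p)-s["tool_pos"])*1000).round(1),"turn",rot.round(1),"q",np.round(s["joint_pos"],2),"t",round(s["time"],2),"F",np.round(s["contact_force"],1),"w",round(s["gripper_width"]*85.4,1),"z",s["tool_pos"].round(4) if hasattr(s["tool_pos"],"round") else s["tool_pos"])
if __name__=="__main__":
    for a in sys.argv[1:]:   # e.g. od rd = object d / rest d, with z optional
        n,*z=a.split(","); p=(OB if n[0]=="o" else RS)[n[1]]
        zz=float(z[0]) if z else ZG[n[1]]+(.02 if n[0]=="r" else 0)
        delta((*p,zz),a)
```

```text
(no output)
```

play_rows --pt "0 0 0 0 0 -6.9" --pt "0 0 0 0 0 -6.9" --pt "0 0 0 0 0 -6.9" --pt "0 0 0 0 0 -6.9" --pt "0 0 0 0 0 -6.9" --hand 64

```text
time: 0.57
tool_pos: [0.2288, -0.5813, 0.2448]
tool_rot: [-0.0, 0.882, 0.472, 0.0]
contact_force: [0.5, 0.4, 0.2]
gripper_width: 0.747
grasp_force: 0.0
```

play_rows --pt "0 0 0 0 0 -6.9" --pt "0 0 0 0 0 -6.9" --pt "0 0 0 0 0 -6.9" --pt "0 0 0 0 0 -6.7" --pt "0 0 0 0 0 0"

```text
time: 0.98
tool_pos: [0.2287, -0.5814, 0.2448]
tool_rot: [-0.0, 0.746, 0.666, 0.0]
contact_force: [0.8, 0.1, -0.7]
gripper_width: 0.748
grasp_force: 0.0
```

```bash
python3 go.py od,.13
```

```text
od,.13 shift mm [354.6 155.8 115. ] turn [-0.  -0.   0.1] q [-1.31  0.05  1.61 -0.    1.48 -1.2 ] t 0.98 F [ 0.8  0.1 -0.7] w 63.9 z [ 0.2287 -0.5814  0.2448]
```

play_rows --pt "35 15.5 5 0 0 0" --pt "35 15.5 5 0 0 0" --pt "35 15.5 5 0 0 0" --pt "35 15.5 10 0 0 0" --pt "35 15.5 10 0 0 0"

```text
time: 1.4
tool_pos: [0.3266, -0.4153, 0.2102]
tool_rot: [0.0, 0.748, 0.664, -0.0]
contact_force: [0.7, 0.1, 1.1]
gripper_width: 0.747
grasp_force: 0.0
```

play_rows --pt "35 15.5 15 0 0 0" --pt "35 15.5 15 0 0 0" --pt "35 15.5 15 0 0 0" --pt "35 15.5 15 0 0 0" --pt "35 15.5 15 0 0 0"

```text
time: 1.82
tool_pos: [0.4237, -0.25, 0.1347]
tool_rot: [0.0, 0.748, 0.664, 0.0]
contact_force: [0.3, 0.2, -0.3]
gripper_width: 0.749
grasp_force: 0.0
```

play_rows --pt "0 0 0 0 0 0" --pt "0 0 0 0 0 0"

```text
time: 1.98
tool_pos: [0.4231, -0.2495, 0.1338]
tool_rot: [-0.001, 0.746, 0.666, -0.0]
contact_force: [-0.1, -0.1, 0.4]
gripper_width: 0.748
grasp_force: 0.0
```

```bash
python3 go.py od
python3 - <<'E'
from h import *
save(imaging.grab_frame("wrist")["image"],"w1.png",1)
E
```

```text
od shift mm [  2.8   0.6 113.8] turn [-0.1 -0.1  0.1] q [-0.68 -0.18  2.02 -0.    1.3  -0.57] t 1.98 F [-0.1 -0.1  0.4] w 63.9 z [ 0.4231 -0.2495  0.1338]
```

View pics/w1.png

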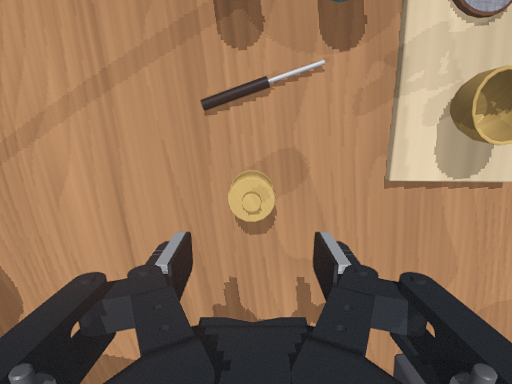

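The wrist view shows D at (251,196) with its tenon at (252,202), between the fingers' lines at (180,260) and (330,260). I cross-check its position through the wrist camera.

```bash
cat > wr.py <<'E'
from h import *
from scipy.spatial.transform import Rotation as T
def wrist():
    s=manip.state(); f=imaging.grab_frame("wrist"); q=s["tool_rot"]; M=np.eye(4); M[:3,:3]=T.from_quat([q[1],q[2],q[3],q[0]]).as_matrix(); M[:3,3]=s["tool_pos"]
    C=np.linalg.inv(M@np.array(f["mount"])); f["R"]=C[:3,:3]; f["t"]=C[:3,3]; return f
E
python3 - <<'E'
from wr import *; from meas import *
f=wrist(); print(onplane(f,[(252,202.5)],.042))
q,c=near(blobs(f["image"],*BR,300),(251,196)); print(c,onplane(f,[c],.021))
E
```

```text
[[ 0.42199432 -0.2519807   0.042     ]]Traceback (most recent call last):
  File "<stdin>", line 3, in <module>
  File "meas.py", line 9, in near
    C=[cen(q) for q in cs]; i=int(np.argmin([np.hypot(*(c-p)) for c in C])); return cs[i],C[i]
                                  ~~~~~~~~~^^^^^^^^^^^^^^^^^^^^^^^^^^^^^^^
    return _wrapfunc(a, 'argmin', axis=axis, out=out, **kwds)
    return _wrapit(obj, method, *args, **kwds)
    result = getattr(arr, method)(*args, **kwds)
ValueError: attempt to get argmin of an empty sequence
```

Run:
```python
from meas import *; import pickle
t=pickle.load(open("top.pkl","rb"));g=lambda x,y:(x/2.6+110-.3,y/2.6+185-.3)
print(onplane(t,[g(684,197),g(682,195)],.042)[0],onplane(t,[g(682,195)],.021))
hsv=cv2.cvtColor(t["image"],cv2.COLOR_RGB2HSV)
print(hsv[260,356:386].tolist())
# rests: dark rim + felt outer contour edges: include the rim
print([hsv[147,u].tolist() for u in range(166,204)])
```

```text
[ 0.42284932 -0.24584658  0.042     ] [[ 0.4240555  -0.24945253  0.021     ]]
[[14, 165, 206], [14, 162, 208], [14, 159, 208], [14, 163, 189], [18, 171, 207], [19, 174, 160], [20, 181, 151], [20, 174, 195], [22, 170, 242], [21, 168, 240], [21, 170, 239], [21, 171, 240], [21, 174, 235], [20, 175, 218], [20, 172, 230], [22, 165, 243], [22, 168, 245], [22, 165, 245], [22, 168, 243], [22, 170, 241], [21, 174, 233], [19, 174, 199], [20, 175, 227], [22, 172, 240], [21, 169, 240], [18, 174, 192], [14, 168, 137], [14, 162, 129], [14, 156, 131], [14, 161, 128]]
[[19, 102, 177], [19, 101, 177], [19, 101, 228], [20, 99, 233], [15, 122, 176], [12, 115, 120], [117, 18, 158], [112, 17, 161], [107, 22, 161], [114, 22, 163], [110, 24, 158], [109, 23, 158], [113, 21, 156], [114, 22, 161], [113, 26, 158], [110, 19, 157], [111, 21, 155], [114, 22, 164], [110, 18, 167], [110, 23, 166], [111, 21, 170], [111, 21, 173], [111, 21, 174], [108, 20, 170], [110, 22, 174], [111, 19, 174], [112, 23, 170], [110, 19, 165], [115, 19, 158], [118, 22, 164], [111, 20, 162], [159, 13, 138], [11, 135, 128], [17, 111, 156], [18, 103, 195], [20, 101, 228], [24, 79, 251], [24, 79, 251]]
```

play_rows --pt "0 0 30 0 0 0" --pt "0 0 30 0 0 0" --pt "0 0 30 0 0 0" --pt "0 0 18 0 0 0" --pt "0 0 5 0 0 0"

```text
time: 2.5
tool_pos: [0.4208, -0.2518, 0.0194]
tool_rot: [-0.003, 0.748, 0.664, -0.001]
contact_force: [-0.5, -0.3, -0.2]
gripper_width: 0.753
grasp_force: 0.0
```

play_rows --pt "0 0 0 0 0 0" --pt "0 0 0 0 0 0" --pt "0 0 0 0 0 0" --pt "0 0 0 0 0 0" --pt "0 0 0 0 0 0" --hand 30

```text
time: 2.92
tool_pos: [0.4242, -0.2531, 0.0241]
tool_rot: [0.002, 0.747, 0.665, 0.0]
contact_force: [0.2, -1.9, 2.4]
gripper_width: 0.44
grasp_force: 60.7
```

```bash
python3 go.py od rd,.16
python3 - <<'E'
from wr import *
f=wrist(); save(f["image"],"w2.png",1)
save(imaging.grab_frame("top")["image"][230:290,330:410],"t2.png",6)
E
```

```text
od shift mm [ 6.4 -1.2  4.1] turn [ 0.2  0.1 -0. ] q [-0.69 -0.01  2.07 -0.    1.07 -0.57] t 2.92 F [ 0.2 -1.9  2.4] w 37.6 z [ 0.4242 -0.2531  0.0241]
rd,.16 shift mm [ 188.8  187.3 -135.8] turn [ 0.2  0.1 -0. ] q [-0.69 -0.01  2.07 -0.    1.07 -0.57] t 2.92 F [ 0.2 -1.9  2.4] w 37.6 z [ 0.4242 -0.2531  0.0241]
```

View pics/w2.png

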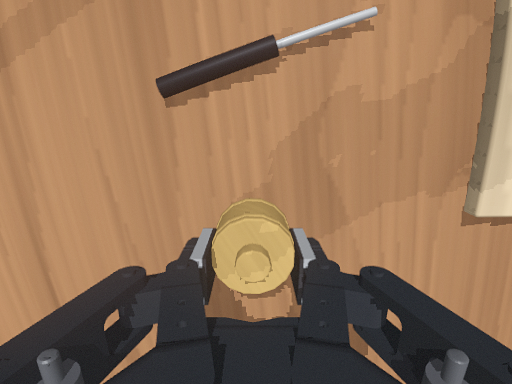

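The wrist view shows D gripped at (253,247) with its tenon near (253,262). Next I measure how far its axis sits from the TCP.

Run:
```python
from wr import *
s=manip.state(); f=wrist(); print(np.round(s["tool_pos"],4),s["gripper_width"]*85.4,np.round(s["joint_vel"],3))
print("tenon",onplane(f,[(253,261)],.042))
# sides of body-top circle
print("shoulder",onplane(f,[(253,252)],.034),onplane(f,[(213,252)],.034),onplane(f,[(294,252)],.034),onplane(f,[(253,293)],.034))
# pads positions in tool frame: pad centre
```

```text
[ 0.4242 -0.253   0.0241] 38.170930248453345 [ 0.001  0.    -0.    -0.001  0.004 -0.003]
tenon [[ 0.42450355 -0.24648129  0.042     ]]
shoulder [[ 0.42456262 -0.24627441  0.034     ]] [[ 0.40642708 -0.24419481  0.034     ]] [[ 0.44316006 -0.24848667  0.034     ]] [[ 0.42208314 -0.26786112  0.034     ]]
```

View pics/t2.png

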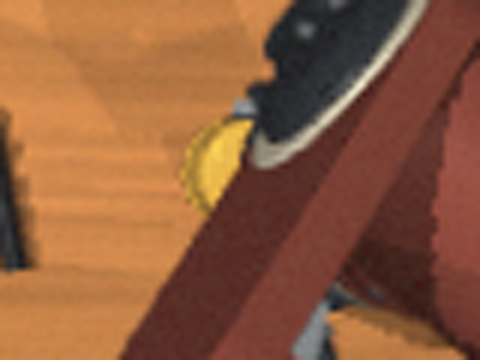

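D's axis sits about 6.5 mm ahead along tool x, which agrees with the 38 mm chord and the top-view fit. I open, shift and grip it again.

play_rows --pt "0 0 0 0 0 0" --pt "0 0 0 0 0 0" --pt "0 0 0 0 0 0" --pt "6.5 0 2 0 0 0" --pt "0 0 0 0 0 0" --hand 56

```text
time: 3.48
tool_pos: [0.4233, -0.244, 0.0194]
tool_rot: [-0.001, 0.747, 0.665, 0.0]
contact_force: [0.2, 0.8, 0.1]
gripper_width: 0.656
grasp_force: 0.0
```

play_rows --pt "0 0 0 0 0 0" --pt "0 0 0 0 0 0" --pt "0 0 0 0 0 0"

```text
time: 3.73
tool_pos: [0.4239, -0.2453, 0.0202]
tool_rot: [-0.0, 0.747, 0.665, -0.0]
contact_force: [0.3, -0.3, -0.1]
gripper_width: 0.657
grasp_force: 0.0
```

```bash
python3 go.py od
```

```text
od shift mm [-1.3  0.1  0.2] turn [-0. -0. -0.] q [-0.68 -0.01  2.08  0.    1.07 -0.56] t 3.73 F [ 0.3 -0.3 -0.1] w 56.1 z [ 0.4239 -0.2453  0.0202]
```

play_rows --pt "-1 0 0 0 0 0" --pt "0 0 0 0 0 0" --pt "0 0 0 0 0 0" --pt "0 0 0 0 0 0" --pt "0 0 0 0 0 0" --hand 30

```text
time: 4.15
tool_pos: [0.4241, -0.2468, 0.0208]
tool_rot: [0.001, 0.747, 0.665, 0.0]
contact_force: [-0.3, -0.0, 3.6]
gripper_width: 0.45
grasp_force: 60.7
```

```bash
python3 go.py od rd,.15
```

```text
od shift mm [ 0.1 -0.4  0.8] turn [ 0.  0. -0.] q [-0.68 -0.01  2.08 -0.    1.07 -0.56] t 4.15 F [-0.3 -0.   3.6] w 38.4 z [ 0.4241 -0.2468  0.0208]
rd,.15 shift mm [ 182.8  187.8 -129.2] turn [ 0.  0. -0.] q [-0.68 -0.01  2.08 -0.    1.07 -0.56] t 4.15 F [-0.3 -0.   3.6] w 38.4 z [ 0.4241 -0.2468  0.0208]
```

play_rows --pt "0 0 -12 0 0 0" --pt "0 0 -28 0 0 0" --pt "0 0 -36 0 0 0" --pt "10 10 -33 0 0 0" --pt "20 20 -20 0 0 0"

```text
time: 4.57
tool_pos: [0.4569, -0.2214, 0.1531]
tool_rot: [0.002, 0.748, 0.664, -0.0]
contact_force: [1.6, -1.0, -1.4]
gripper_width: 0.448
grasp_force: 60.9
```

play_rows --pt "25 25 0 0 0 0" --pt "27 27 0 0 0 0" --pt "27 27 0 0 0 0" --pt "27 27 0 0 0 0" --pt "24 26 0 0 0 0"

```text
time: 4.98
tool_pos: [0.6037, -0.1041, 0.149]
tool_rot: [-0.001, 0.747, 0.665, -0.0]
contact_force: [0.8, -1.5, -1.5]
gripper_width: 0.448
grasp_force: 60.9
```

play_rows --pt "16 18 0 0 0 0" --pt "7 8 0 0 0 0" --pt "0 0 0 0 0 0" --pt "0 0 0 0 0 0"

```text
time: 5.32
tool_pos: [0.6308, -0.0863, 0.1487]
tool_rot: [-0.001, 0.747, 0.665, -0.001]
contact_force: [-0.4, -0.1, -1.3]
gripper_width: 0.449
grasp_force: 61.0
```

```bash
python3 go.py rd
python3 - <<'E'
from wr import *
f=wrist(); save(f["image"],"w3.png",1)
E
```

```text
rd shift mm [ -0.4   1.2 108.7] turn [-0.1  0.   0. ] q [-0.25  0.16  1.67 -0.    1.32 -0.14] t 5.32 F [-0.4 -0.1 -1.3] w 38.3 z [ 0.6308 -0.0863  0.1487]
```

View pics/w3.png

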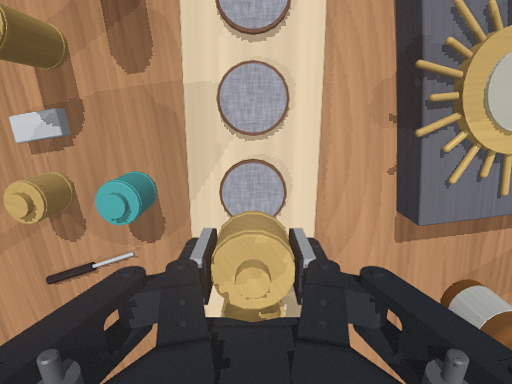

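The wrist view shows D in the jaws at (252,262). The next rest at (253,190) lies on the same column, so the row lines up. Lowering.

play_rows --pt "0 1 15 0 0 0" --pt "0 0 30 0 0 0" --pt "0 0 30 0 0 0" --pt "0 0 20 0 0 0" --pt "0 0 8 0 0 0"

```text
time: 5.78
tool_pos: [0.6282, -0.0865, 0.0408]
tool_rot: [-0.004, 0.747, 0.664, -0.003]
contact_force: [-7.1, 2.4, 37.0]
gripper_width: 0.448
grasp_force: 66.9
```

play_rows --pt "0 0 0 0 0 0" --pt "0 0 0 0 0 0"

```text
time: 5.95
tool_pos: [0.6324, -0.0871, 0.0464]
tool_rot: [0.0, 0.747, 0.665, 0.0]
contact_force: [0.3, 0.1, -1.2]
gripper_width: 0.446
grasp_force: 60.9
```

```bash
python3 go.py rd
```

```text
rd shift mm [ 0.2 -0.8  6.4] turn [ 0.   0.  -0.1] q [-0.25  0.28  1.72 -0.    1.15 -0.14] t 5.95 F [ 0.3  0.1 -1.2] w 38.1 z [ 0.6324 -0.0871  0.0464]
```

play_rows --pt "0 0 1.5 0 0 0" --pt "0 0 1.5 0 0 0" --pt "0 0 1.5 0 0 0" --pt "0 0 0 0 0 0" --pt "0 0 0 0 0 0"

```text
time: 6.37
tool_pos: [0.6327, -0.0864, 0.042]
tool_rot: [0.0, 0.747, 0.665, 0.0]
contact_force: [0.0, 0.1, -2.5]
gripper_width: 0.45
grasp_force: 60.9
```

play_rows --pt "0 0 0.7 0 0 0" --pt "0 0 0.7 0 0 0" --pt "0 0 0 0 0 0" --pt "0 0 0 0 0 0"

```text
time: 6.7
tool_pos: [0.6329, -0.0864, 0.0409]
tool_rot: [0.0, 0.747, 0.665, 0.0]
contact_force: [-1.6, -0.1, 0.9]
gripper_width: 0.449
grasp_force: 61.4
```

play_rows --pt "0 0 0.3 0 0 0" --pt "0 0 0 0 0 0" --pt "0 0 0 0 0 0" --pt "0 0 0 0 0 0" --pt "0 0 0 0 0 0" --hand 62

```text
time: 7.12
tool_pos: [0.6328, -0.0864, 0.0402]
tool_rot: [0.0, 0.747, 0.665, 0.0]
contact_force: [0.4, -0.0, -0.6]
gripper_width: 0.728
grasp_force: 0.0
```

play_rows --pt "0 0 -8 0 0 0" --pt "0 0 -20 0 0 0" --pt "0 0 -30 0 0 0" --pt "0 0 -30 0 0 0" --pt "0 0 -22 0 0 0"

```text
time: 7.53
tool_pos: [0.6335, -0.0866, 0.1537]
tool_rot: [0.001, 0.747, 0.665, 0.001]
contact_force: [1.0, -0.1, 0.8]
gripper_width: 0.726
grasp_force: 0.0
```

```bash
python3 go.py oc,.15
```

```text
oc,.15 shift mm [  -2.2 -204.9    3. ] turn [ 0.2  0.  -0. ] q [-0.25  0.15  1.66 -0.    1.32 -0.14] t 7.53 F [ 1.  -0.1  0.8] w 62.0 z [ 0.6335 -0.0866  0.1537]
```

play_rows --pt "0 -25 0 0 0 0" --pt "-1 -38 0 0 0 0" --pt "0 -38 0 0 0 0" --pt "-1 -38 0 0 0 0" --pt "0 -34 0 0 0 0"

```text
time: 7.95
tool_pos: [0.4586, -0.0681, 0.1503]
tool_rot: [0.0, 0.747, 0.665, -0.0]
contact_force: [-0.1, -0.2, -0.3]
gripper_width: 0.726
grasp_force: 0.0
```

play_rows --pt "0 -22 10 0 0 0" --pt "0 -10 20 0 0 0" --pt "0 0 15 0 0 0" --pt "0 0 0 0 0 0" --pt "0 0 0 0 0 0"

```text
time: 8.37
tool_pos: [0.4284, -0.0646, 0.1052]
tool_rot: [-0.0, 0.747, 0.665, -0.0]
contact_force: [0.6, -0.2, 0.1]
gripper_width: 0.726
grasp_force: 0.0
```

```bash
python3 go.py oc
python3 - <<'E'
from h import *; from meas import *; import pickle
from wr import wrist
f=wrist(); cs=blobs(f["image"],(15,120,70),(32,255,255),300)
for q in cs: print(cv2.boundingRect(q))
save(f["image"],"w4.png",1)
t=imaging.grab_frame("top"); pickle.dump(t,open("top2.pkl","wb"))
q,c=near(blobs(t["image"],*BR,80),(298,160)); print("D",c,onplane(t,[c],.041),cv2.boundingRect(q))
E
```

```text
oc shift mm [-0.4  1.5 77.2] turn [-0. -0. -0.] q [-0.32 -0.3   2.18  0.    1.27 -0.21] t 8.37 F [ 0.6 -0.2  0.1] w 62.0 z [ 0.4284 -0.0646  0.1052]
(488, 314, 24, 29)
(458, 294, 54, 27)
(479, 183, 33, 54)
(227, 179, 50, 27)
(240, 0, 72, 52)
D [299.96909091 160.12909091] [[ 0.63469932 -0.08697656  0.041     ]] (291, 150, 19, 21)
```

View pics/w4.png

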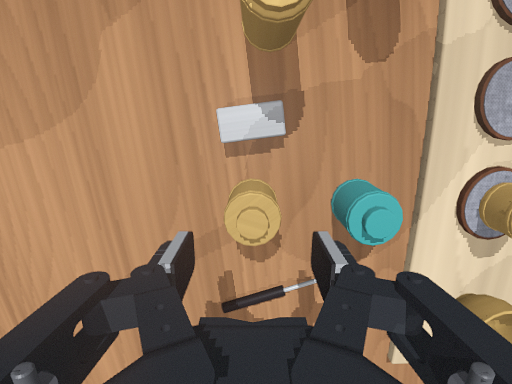

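C is at (253,212) with its tenon at (253,221), and turquoise at (370,215) clears the right finger. D stands on its rest at (498,205).

Run:
```python
from wr import *
f=wrist(); print(onplane(f,[(253,221)],.056), onplane(f,[(253,217)],.048))
```

```text
[[ 0.42956604 -0.06602267  0.056     ]] [[ 0.42959119 -0.06607968  0.048     ]]
```

play_rows --pt "0 1 15 0 0 0" --pt "0 0 25 0 0 0" --pt "0 0 20 0 0 0" --pt "0 0 9 0 0 0" --pt "0 0 5 0 0 0"

```text
time: 8.93
tool_pos: [0.4296, -0.0647, 0.0304]
tool_rot: [-0.001, 0.747, 0.665, -0.0]
contact_force: [-0.5, -0.6, 0.1]
gripper_width: 0.728
grasp_force: 0.0
```

play_rows --pt "0 0 2 0 0 0" --pt "0 0 0 0 0 0" --pt "0 0 0 0 0 0"

```text
time: 9.18
tool_pos: [0.4309, -0.0652, 0.0304]
tool_rot: [0.001, 0.747, 0.665, 0.001]
contact_force: [0.3, 0.0, -0.4]
gripper_width: 0.726
grasp_force: 0.0
```

```bash
python3 go.py oc
python3 - <<'E'
from wr import *
from meas import *
f=wrist(); cs=blobs(f["image"],(15,120,70),(32,255,255),300)
for q in cs: print(cv2.boundingRect(q))
save(f["image"][150:350,150:360],"w5.png",2)
E
```

```text
oc shift mm [-0.1 -1.   2.4] turn [ 0.1  0.  -0. ] q [-0.32 -0.17  2.21 -0.    1.1  -0.21] t 9.18 F [ 0.3  0.  -0.4] w 62.0 z [ 0.4309 -0.0652  0.0304]
(219, 257, 63, 28)
(202, 205, 85, 65)
(240, 0, 66, 19)
```

View pics/w5.png

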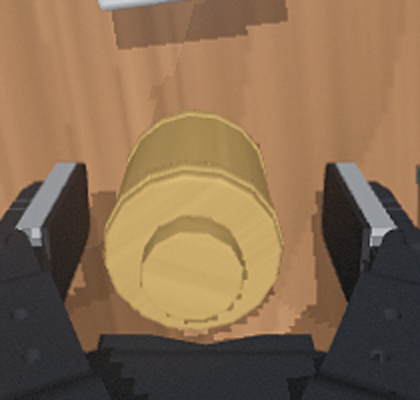

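C sits between the pads, centred at about (247,275) full-frame. Gripping.

play_rows --pt "0 -1 0 0 0 0" --pt "0 0 0 0 0 0" --pt "0 0 0 0 0 0" --pt "0 0 0 0 0 0" --pt "0 0 0 0 0 0" --hand 30

```text
time: 9.65
tool_pos: [0.4295, -0.065, 0.0301]
tool_rot: [0.001, 0.747, 0.665, 0.0]
contact_force: [-0.9, -0.0, 5.7]
gripper_width: 0.451
grasp_force: 60.6
```

```bash
python3 go.py oc rc,.17
python3 - <<'E'
from wr import *
f=wrist(); im=f["image"]; hsv=cv2.cvtColor(im,cv2.COLOR_RGB2HSV)
cv2.imwrite("/tmp/x.png",im)
E
```

```text
oc shift mm [-0.2  0.3  2.1] turn [ 0.1  0.  -0. ] q [-0.32 -0.17  2.21 -0.    1.1  -0.21] t 9.65 F [-0.9 -0.   5.7] w 38.5 z [ 0.4295 -0.065   0.0301]
rc,.17 shift mm [  87.   204.3 -139.6] turn [ 0.1  0.  -0. ] q [-0.32 -0.17  2.21 -0.    1.1  -0.21] t 9.65 F [-0.9 -0.   5.7] w 38.5 z [ 0.4295 -0.065   0.0301]
```

play_rows --pt "0 0 -12 0 0 0" --pt "0 0 -28 0 0 0" --pt "0 0 -36 0 0 0" --pt "5 10 -34 0 0 0" --pt "10 24 -22 0 0 0"

```text
time: 10.12
tool_pos: [0.4637, -0.054, 0.1634]
tool_rot: [0.001, 0.747, 0.665, 0.0]
contact_force: [0.7, -0.7, -2.7]
gripper_width: 0.455
grasp_force: 61.1
```

play_rows --pt "13 32 -7 0 0 0" --pt "14 34 0 0 0 0" --pt "14 34 0 0 0 0" --pt "14 32 0 0 0 0" --pt "10 22 0 0 0 0"

```text
time: 10.53
tool_pos: [0.6265, -0.0059, 0.1667]
tool_rot: [-0.0, 0.747, 0.665, -0.0]
contact_force: [0.3, -0.5, -1.2]
gripper_width: 0.451
grasp_force: 61.2
```

play_rows --pt "5 11 10 0 0 0" --pt "2 5 20 0 0 0" --pt "0 0 10 0 0 0" --pt "0 0 0 0 0 0" --pt "0 0 0 0 0 0"

```text
time: 10.95
tool_pos: [0.6397, -0.0018, 0.1262]
tool_rot: [-0.002, 0.747, 0.665, -0.001]
contact_force: [-0.2, 0.2, -1.2]
gripper_width: 0.448
grasp_force: 61.1
```

```bash
python3 go.py rc,.0501
```

```text
rc,.0501 shift mm [ 0.   2.9 76. ] turn [-0.2  0.  -0. ] q [-0.12  0.19  1.67 -0.    1.29 -0.  ] t 10.95 F [-0.2  0.2 -1.2] w 38.3 z [ 0.6397 -0.0018  0.1262]
```

play_rows --pt "0 2 12 0 0 0" --pt "0 0 22 0 0 0" --pt "0 0 18 0 0 0" --pt "0 0 9 0 0 0" --pt "0 0 5 0 0 0"

```text
time: 11.37
tool_pos: [0.6423, -0.0022, 0.0605]
tool_rot: [-0.001, 0.747, 0.665, -0.001]
contact_force: [-0.1, -0.2, -1.9]
gripper_width: 0.451
grasp_force: 61.1
```

play_rows --pt "0 0 2 0 0 0" --pt "0 0 0 0 0 0" --pt "0 0 0 0 0 0" --pt "0 0 0 0 0 0"

```text
time: 11.7
tool_pos: [0.6445, -0.0022, 0.0616]
tool_rot: [0.001, 0.747, 0.665, 0.001]
contact_force: [-0.8, 0.4, -2.4]
gripper_width: 0.45
grasp_force: 61.1
```

```bash
python3 go.py rc,.0501
```

```text
rc,.0501 shift mm [-0.1 -2.2 11.5] turn [ 0.1  0.  -0. ] q [-0.12  0.27  1.7  -0.    1.18 -0.  ] t 11.7 F [-0.8  0.4 -2.4] w 38.4 z [ 0.6445 -0.0022  0.0616]
```

play_rows --pt "0 -2.2 3 0 0 0" --pt "0 0 3 0 0 0" --pt "0 0 2 0 0 0" --pt "0 0 1.5 0 0 0" --pt "0 0 0 0 0 0"

```text
time: 12.12
tool_pos: [0.6411, -0.0018, 0.0503]
tool_rot: [-0.0, 0.747, 0.665, -0.0]
contact_force: [0.3, 0.3, -2.5]
gripper_width: 0.45
grasp_force: 61.4
```

play_rows --pt "0 0 0.8 0 0 0" --pt "0 0 0.7 0 0 0" --pt "0 0 0 0 0 0" --pt "0 0 0 0 0 0"

```text
time: 12.45
tool_pos: [0.6414, -0.0018, 0.0502]
tool_rot: [-0.0, 0.747, 0.665, -0.0]
contact_force: [-3.6, 1.1, 5.9]
gripper_width: 0.458
grasp_force: 61.6
```

```bash
python3 go.py rc,.0501
```

```text
rc,.0501 shift mm [-0.2  0.9  0.1] turn [-0.  0. -0.] q [-0.12  0.28  1.71 -0.    1.16 -0.  ] t 12.45 F [-3.6  1.1  5.9] w 39.1 z [ 0.6414 -0.0018  0.0502]
```

Contact, as expected at this height. I release, lift and go to B.

play_rows --pt "0 0 0 0 0 0" --pt "0 0 0 0 0 0" --pt "0 0 0 0 0 0" --pt "0 0 0 0 0 0" --pt "0 0 0 0 0 0" --hand 62

```text
time: 12.87
tool_pos: [0.6413, -0.0018, 0.049]
tool_rot: [0.0, 0.747, 0.665, 0.0]
contact_force: [0.5, 0.9, -0.3]
gripper_width: 0.729
grasp_force: 0.0
```

play_rows --pt "0 0 -8 0 0 0" --pt "0 0 -20 0 0 0" --pt "0 0 -30 0 0 0" --pt "0 0 -30 0 0 0" --pt "0 0 -22 0 0 0"

```text
time: 13.28
tool_pos: [0.6422, -0.0019, 0.1626]
tool_rot: [0.001, 0.747, 0.665, 0.001]
contact_force: [0.8, -0.2, 0.1]
gripper_width: 0.728
grasp_force: 0.0
```

```bash
python3 go.py ob,.16
```

```text
ob,.16 shift mm [ 219.2 -214.3    1.9] turn [ 0.2 -0.  -0. ] q [-0.12  0.15  1.65  0.    1.34 -0.  ] t 13.28 F [ 0.8 -0.2  0.1] w 62.2 z [ 0.6422 -0.0019  0.1626]
```

play_rows --pt "15 -15 0 0 0 0" --pt "26 -26 0 0 0 0" --pt "28 -27 0 0 0 0" --pt "28 -27 0 0 0 0" --pt "28 -27 0 0 0 0"

```text
time: 13.7
tool_pos: [0.5335, 0.1374, 0.1598]
tool_rot: [0.0, 0.747, 0.665, 0.0]
contact_force: [0.4, 0.7, -0.4]
gripper_width: 0.726
grasp_force: 0.0
```

play_rows --pt "28 -27 0 0 0 0" --pt "28 -27 0 0 0 0" --pt "20 -20 0 0 0 0" --pt "13 -13 10 0 0 0" --pt "5 -5 20 0 0 0"

```text
time: 14.12
tool_pos: [0.4544, 0.2432, 0.1325]
tool_rot: [0.001, 0.746, 0.666, 0.003]
contact_force: [0.7, 0.0, -0.4]
gripper_width: 0.728
grasp_force: 0.0
```

play_rows --pt "0 0 8 0 0 0" --pt "0 0 0 0 0 0" --pt "0 0 0 0 0 0"

```text
time: 14.37
tool_pos: [0.4541, 0.2399, 0.1211]
tool_rot: [-0.0, 0.747, 0.665, -0.0]
contact_force: [-0.0, -0.3, 0.5]
gripper_width: 0.725
grasp_force: 0.0
```

```bash
python3 go.py ob
python3 - <<'E'
from h import *; from meas import *; import pickle
from wr import wrist
f=wrist(); save(f["image"],"w6.png",1)
t=imaging.grab_frame("top"); pickle.dump(t,open("top3.pkl","wb"))
for n,p,z in(("d",(298,160),.041),("c",(260,154),.048)):
  q,c=near(blobs(t["image"],*BR,80),p); print(n,c,onplane(t,[c],z),cv2.boundingRect(q))
E
```

```text
ob shift mm [ 0.8  0.5 85.1] turn [-0.   0.  -0.1] q [ 0.34 -0.1   1.98 -0.    1.26  0.46] t 14.37 F [-0.  -0.3  0.5] w 61.9 z [0.4541 0.2399 0.1211]
d [299.95072993 160.16058394] [[ 0.63462931 -0.08693765  0.041     ]] (291, 150, 19, 21)
c [260.66263673 154.48934945] [[ 0.64336732 -0.00198204  0.048     ]] (252, 144, 18, 22)
```

View pics/w6.png

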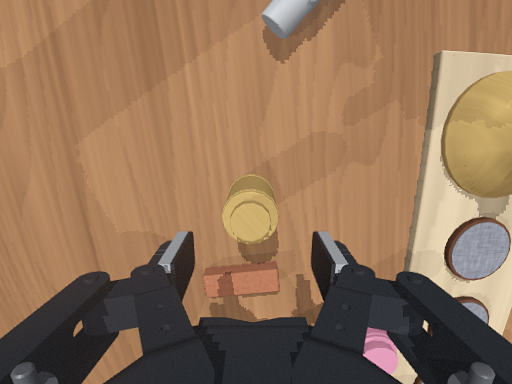

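B is at (250,210) with its tenon at (250,217), centred between the fingers. Pink is at (380,348) and out of the way.

Run:
```python
from wr import *
f=wrist(); print(onplane(f,[(250,217)],.070), onplane(f,[(250,213.5)],.062))
```

```text
[[0.45305401 0.24157993 0.07      ]] [[0.45296627 0.24130292 0.062     ]]
```

play_rows --pt "0 0 15 0 0 0" --pt "0 0 25 0 0 0" --pt "0 0 18 0 0 0" --pt "0 0 9 0 0 0" --pt "0 0 5 0 0 0"

```text
time: 14.93
tool_pos: [0.4538, 0.2398, 0.0482]
tool_rot: [-0.0, 0.747, 0.665, -0.001]
contact_force: [-0.7, -0.3, 0.5]
gripper_width: 0.729
grasp_force: 0.0
```

play_rows --pt "0 0 3 0 0 0" --pt "0 0 0 0 0 0" --pt "0 0 0 0 0 0"

```text
time: 15.18
tool_pos: [0.4549, 0.2407, 0.0473]
tool_rot: [0.0, 0.747, 0.665, 0.001]
contact_force: [1.1, -0.4, -0.1]
gripper_width: 0.726
grasp_force: 0.0
```

```bash
python3 go.py ob
```

```text
ob shift mm [-0.1 -0.3 11.3] turn [ 0.1 -0.  -0. ] q [ 0.34  0.    2.02 -0.    1.12  0.46] t 15.18 F [ 1.1 -0.4 -0.1] w 62.0 z [0.4549 0.2407 0.0473]
```

play_rows --pt "0 -1 3 0 0 0" --pt "0 0 3 0 0 0" --pt "0 0 0 0 0 0" --pt "0 0 0 0 0 0"

```text
time: 15.52
tool_pos: [0.4528, 0.2405, 0.0401]
tool_rot: [-0.0, 0.747, 0.665, -0.0]
contact_force: [0.4, 0.4, 0.5]
gripper_width: 0.722
grasp_force: 0.0
```

play_rows --pt "0 0 0 0 0 0" --pt "0 0 0 0 0 0" --pt "0 0 0 0 0 0" --pt "0 0 0 0 0 0" --pt "0 0 0 0 0 0" --hand 30

```text
time: 15.93
tool_pos: [0.4533, 0.2407, 0.0405]
tool_rot: [0.0, 0.747, 0.665, 0.0]
contact_force: [-0.2, -0.1, 1.9]
gripper_width: 0.453
grasp_force: 60.5
```

```bash
python3 go.py ob rb,.18
```

```text
ob shift mm [0.1 1.3 4.5] turn [ 0. -0. -0.] q [0.34 0.01 2.02 0.   1.11 0.46] t 15.93 F [-0.2 -0.1  1.9] w 38.7 z [0.4533 0.2407 0.0405]
rb,.18 shift mm [-134.   215.4 -139.4] turn [ 0. -0. -0.] q [0.34 0.01 2.02 0.   1.11 0.46] t 15.93 F [-0.2 -0.1  1.9] w 38.7 z [0.4533 0.2407 0.0405]
```

play_rows --pt "0 0 -12 0 0 0" --pt "0 0 -28 0 0 0" --pt "0 0 -36 0 0 0" --pt "0 0 -34 0 0 0" --pt "-10 15 -22 0 0 0"

```text
time: 16.35
tool_pos: [0.466, 0.2303, 0.1758]
tool_rot: [-0.0, 0.746, 0.666, 0.001]
contact_force: [1.7, 0.1, -2.1]
gripper_width: 0.456
grasp_force: 60.8
```

play_rows --pt "-19 30 -7 0 0 0" --pt "-20 33 0 0 0 0" --pt "-20 33 0 0 0 0" --pt "-20 33 0 0 0 0" --pt "-20 32 0 0 0 0"

```text
time: 16.77
tool_pos: [0.616, 0.1106, 0.1792]
tool_rot: [-0.0, 0.747, 0.665, -0.0]
contact_force: [0.2, 0.3, -1.7]
gripper_width: 0.45
grasp_force: 60.9
```

play_rows --pt "-15 24 0 0 0 0" --pt "-7 10 10 0 0 0" --pt "-3 4 20 0 0 0" --pt "0 0 10 0 0 0" --pt "0 0 0 0 0 0"

```text
time: 17.18
tool_pos: [0.6473, 0.0825, 0.1349]
tool_rot: [-0.003, 0.747, 0.665, -0.003]
contact_force: [-0.9, -0.2, -4.5]
gripper_width: 0.452
grasp_force: 61.0
```

play_rows --pt "0 0 0 0 0 0" --pt "0 0 0 0 0 0"

```text
time: 17.35
tool_pos: [0.6498, 0.0834, 0.1399]
tool_rot: [0.0, 0.747, 0.665, 0.0]
contact_force: [-0.7, 0.7, -2.5]
gripper_width: 0.456
grasp_force: 61.0
```

```bash
python3 go.py rb,.0605
```

```text
rb,.0605 shift mm [-0.5  1.9 79.4] turn [ 0. -0.  0.] q [0.01 0.2  1.63 0.   1.31 0.13] t 17.35 F [-0.7  0.7 -2.5] w 39.0 z [0.6498 0.0834 0.1399]
```

play_rows --pt "0 1 12 0 0 0" --pt "0 0 22 0 0 0" --pt "0 0 18 0 0 0" --pt "0 0 9 0 0 0" --pt "0 0 5 0 0 0"

```text
time: 17.77
tool_pos: [0.6498, 0.083, 0.0712]
tool_rot: [-0.001, 0.747, 0.665, -0.001]
contact_force: [-0.9, -0.6, -2.6]
gripper_width: 0.454
grasp_force: 61.0
```

play_rows --pt "0 0 4 0 0 0" --pt "0 0 2 0 0 0" --pt "0 0 0 0 0 0" --pt "0 0 0 0 0 0"

```text
time: 18.1
tool_pos: [0.6518, 0.0826, 0.0682]
tool_rot: [0.001, 0.747, 0.665, 0.001]
contact_force: [0.5, 0.7, -1.3]
gripper_width: 0.453
grasp_force: 61.0
```

```bash
python3 go.py rb,.0605
```

```text
rb,.0605 shift mm [ 0.  -0.1  7.7] turn [ 0.1 -0.  -0. ] q [ 0.01  0.29  1.66 -0.    1.19  0.13] t 18.1 F [ 0.5  0.7 -1.3] w 38.7 z [0.6518 0.0826 0.0682]
```

play_rows --pt "0 0 2.5 0 0 0" --pt "0 0 2 0 0 0" --pt "0 0 1.5 0 0 0" --pt "0 0 0.8 0 0 0" --pt "0 0 0 0 0 0"

```text
time: 18.52
tool_pos: [0.6511, 0.0826, 0.0606]
tool_rot: [-0.0, 0.747, 0.665, -0.0]
contact_force: [-1.1, -0.1, -0.1]
gripper_width: 0.453
grasp_force: 61.1
```

play_rows --pt "0 0 0.7 0 0 0" --pt "0 0 0.5 0 0 0" --pt "0 0 0 0 0 0" --pt "0 0 0 0 0 0"

```text
time: 18.85
tool_pos: [0.6512, 0.0826, 0.0605]
tool_rot: [-0.0, 0.747, 0.665, -0.0]
contact_force: [-4.6, -0.3, 5.6]
gripper_width: 0.455
grasp_force: 61.4
```

```bash
python3 go.py rb,.0605
```

```text
rb,.0605 shift mm [0.1 0.5 0. ] turn [-0.  0. -0.] q [ 0.01  0.3   1.66 -0.    1.18  0.13] t 18.85 F [-4.6 -0.3  5.6] w 38.8 z [0.6512 0.0826 0.0605]
```

Seated. I release, lift and go to A.

play_rows --pt "0 0 0 0 0 0" --pt "0 0 0 0 0 0" --pt "0 0 0 0 0 0" --pt "0 0 0 0 0 0" --pt "0 0 0 0 0 0" --hand 62

```text
time: 19.27
tool_pos: [0.6511, 0.0826, 0.0589]
tool_rot: [-0.0, 0.747, 0.665, 0.0]
contact_force: [0.2, -0.2, -0.3]
gripper_width: 0.726
grasp_force: 0.0
```

play_rows --pt "0 0 -8 0 0 0" --pt "0 0 -20 0 0 0" --pt "0 0 -30 0 0 0" --pt "0 0 -30 0 0 0" --pt "0 0 -22 0 0 0"

```text
time: 19.68
tool_pos: [0.652, 0.0827, 0.1727]
tool_rot: [0.001, 0.747, 0.665, 0.001]
contact_force: [0.3, -0.1, 0.9]
gripper_width: 0.728
grasp_force: 0.0
```

```bash
python3 go.py oa,.17
```

```text
oa,.17 shift mm [ -33.8 -191.1    2. ] turn [ 0.2 -0.  -0. ] q [0.01 0.18 1.6  0.   1.36 0.13] t 19.68 F [ 0.3 -0.1  0.9] w 62.2 z [0.652  0.0827 0.1727]
```

play_rows --pt "-3 -20 0 0 0 0" --pt "-6 -35 0 0 0 0" --pt "-6 -36 0 0 0 0" --pt "-6 -36 0 0 0 0" --pt "-6 -33 0 0 0 0"

```text
time: 20.1
tool_pos: [0.4873, 0.0743, 0.1693]
tool_rot: [0.0, 0.747, 0.665, 0.0]
contact_force: [-0.4, 0.0, 0.4]
gripper_width: 0.734
grasp_force: 0.0
```

play_rows --pt "-4 -19 5 0 0 0" --pt "-2 -9 15 0 0 0" --pt "0 -3 15 0 0 0" --pt "0 0 0 0 0 0" --pt "0 0 0 0 0 0"

```text
time: 20.52
tool_pos: [0.4571, 0.0719, 0.134]
tool_rot: [-0.0, 0.747, 0.665, -0.0]
contact_force: [-0.1, -0.1, 0.5]
gripper_width: 0.727
grasp_force: 0.0
```

```bash
python3 go.py oa
python3 - <<'E'
from h import *; from meas import *; import pickle
from wr import wrist
f=wrist(); save(f["image"],"w7.png",1)
t=imaging.grab_frame("top"); pickle.dump(t,open("top4.pkl","wb"))
for n,p,z in(("d",(298,160),.041),("c",(260,154),.048),("b",(222,148),.055)):
  q,c=near(blobs(t["image"],*BR,80),p); print(n,c,onplane(t,[c],z),cv2.boundingRect(q))
E
```

```text
oa shift mm [-0.6  1.3 89. ] turn [-0.  0. -0.] q [-0.01 -0.25  2.09 -0.    1.31  0.11] t 20.52 F [-0.1 -0.1  0.5] w 62.1 z [0.4571 0.0719 0.134 ]
d [299.98       160.12909091] [[ 0.63469998 -0.08700012  0.041     ]] (291, 150, 19, 21)
c [260.73841808 154.50451977] [[ 0.64333857 -0.0021447   0.048     ]] (252, 144, 19, 22)
b [221.17095391 148.43193998] [[0.65299783 0.08238936 0.055     ]] (212, 138, 19, 22)
```

View pics/w7.png

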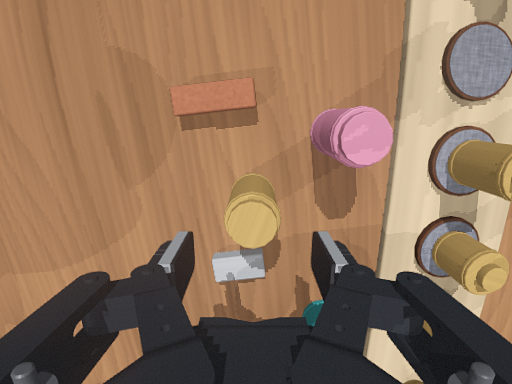

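A is at (252,212) with its tenon at (251,224). Pink at (352,137) and the white block at (238,267) clear the finger paths.

play_rows --pt "0 1 15 0 0 0" --pt "0 0 23 0 0 0" --pt "0 0 17 0 0 0" --pt "0 0 9 0 0 0" --pt "0 0 5 0 0 0"

```text
time: 21.03
tool_pos: [0.4586, 0.0718, 0.0645]
tool_rot: [-0.0, 0.747, 0.665, -0.0]
contact_force: [0.9, -0.2, -1.2]
gripper_width: 0.726
grasp_force: 0.0
```

play_rows --pt "-0.5 0 4 0 0 0" --pt "0 0 2 0 0 0" --pt "0 0 0 0 0 0" --pt "0 0 0 0 0 0"

```text
time: 21.37
tool_pos: [0.4592, 0.0713, 0.06]
tool_rot: [0.001, 0.747, 0.665, 0.001]
contact_force: [-0.6, -0.2, 0.1]
gripper_width: 0.726
grasp_force: 0.0
```

```bash
python3 go.py oa
python3 - <<'E'
from wr import *; from meas import *
f=wrist(); s=f["image"]; 
for q in blobs(s,(15,100,70),(32,255,255),500): print(cv2.boundingRect(q))
E
```

```text
oa shift mm [-0.3 -1.  15. ] turn [ 0.1 -0.  -0. ] q [-0.01 -0.14  2.13 -0.    1.15  0.11] t 21.37 F [-0.6 -0.2  0.1] w 62.0 z [0.4592 0.0713 0.06  ]
(487, 271, 25, 58)
(203, 193, 89, 128)
```

play_rows --pt "0 -1 3 0 0 0" --pt "0 0 3 0 0 0" --pt "0 0 2 0 0 0" --pt "0 0 0 0 0 0" --pt "0 0 0 0 0 0"

```text
time: 21.83
tool_pos: [0.4572, 0.0714, 0.0508]
tool_rot: [-0.0, 0.747, 0.665, -0.0]
contact_force: [0.5, -0.9, 1.0]
gripper_width: 0.725
grasp_force: 0.0
```

play_rows --pt "0 0 0 0 0 0" --pt "0 0 0 0 0 0" --pt "0 0 0 0 0 0" --pt "0 0 0 0 0 0" --pt "0 0 0 0 0 0" --hand 30

```text
time: 22.25
tool_pos: [0.4576, 0.0714, 0.0514]
tool_rot: [0.0, 0.747, 0.665, 0.0]
contact_force: [-1.5, 0.4, 2.5]
gripper_width: 0.455
grasp_force: 60.5
```

```bash
python3 go.py oa ra,.2
```

```text
oa shift mm [-0.2  0.6  6.4] turn [ 0. -0. -0.] q [-0.01 -0.13  2.14  0.    1.14  0.11] t 22.25 F [-1.5  0.4  2.5] w 38.9 z [0.4576 0.0714 0.0514]
ra,.2 shift mm [ 118.7  191.2 -148.6] turn [ 0. -0. -0.] q [-0.01 -0.13  2.14  0.    1.14  0.11] t 22.25 F [-1.5  0.4  2.5] w 38.9 z [0.4576 0.0714 0.0514]
```

play_rows --pt "0 0 -12 0 0 0" --pt "0 0 -28 0 0 0" --pt "0 0 -36 0 0 0" --pt "0 0 -36 0 0 0" --pt "7 12 -26 0 0 0"

```text
time: 22.67
tool_pos: [0.4692, 0.0766, 0.1907]
tool_rot: [0.0, 0.747, 0.665, -0.0]
contact_force: [1.5, 0.7, -3.1]
gripper_width: 0.453
grasp_force: 61.4
```

play_rows --pt "16 26 -10 0 0 0" --pt "19 30 0 0 0 0" --pt "19 31 0 0 0 0" --pt "19 31 0 0 0 0" --pt "18 29 0 0 0 0"

```text
time: 23.08
tool_pos: [0.6276, 0.1512, 0.1972]
tool_rot: [-0.001, 0.747, 0.665, -0.001]
contact_force: [-0.7, -0.3, -2.5]
gripper_width: 0.456
grasp_force: 61.6
```

play_rows --pt "12 19 5 0 0 0" --pt "6 9 15 0 0 0" --pt "2 3 20 0 0 0" --pt "0 0 10 0 0 0" --pt "0 0 0 0 0 0"

```text
time: 23.5
tool_pos: [0.6567, 0.1663, 0.1433]
tool_rot: [-0.003, 0.747, 0.665, -0.004]
contact_force: [-1.4, 0.3, -4.0]
gripper_width: 0.452
grasp_force: 61.6
```

play_rows --pt "0 0 0 0 0 0" --pt "0 0 0 0 0 0"

```text
time: 23.67
tool_pos: [0.6598, 0.1665, 0.1498]
tool_rot: [0.0, 0.747, 0.665, 0.0]
contact_force: [-0.6, 0.0, -3.4]
gripper_width: 0.455
grasp_force: 61.6
```

```bash
python3 go.py ra,.0714
```

```text
ra,.0714 shift mm [ 0.8  1.3 78.4] turn [ 0. -0. -0.] q [ 0.14  0.25  1.56 -0.    1.33  0.25] t 23.67 F [-0.6  0.  -3.4] w 38.9 z [0.6598 0.1665 0.1498]
```

play_rows --pt "0.5 0.8 12 0 0 0" --pt "0 0 22 0 0 0" --pt "0 0 17 0 0 0" --pt "0 0 9 0 0 0" --pt "0 0 5 0 0 0"

```text
time: 24.08
tool_pos: [0.6596, 0.1668, 0.0824]
tool_rot: [-0.001, 0.747, 0.665, -0.001]
contact_force: [-0.6, 0.3, -4.1]
gripper_width: 0.454
grasp_force: 61.6
```

play_rows --pt "0 0 4 0 0 0" --pt "0 0 2 0 0 0" --pt "0 0 0 0 0 0" --pt "0 0 0 0 0 0"

```text
time: 24.42
tool_pos: [0.6614, 0.1672, 0.0792]
tool_rot: [0.0, 0.747, 0.665, 0.001]
contact_force: [0.3, -0.1, -4.0]
gripper_width: 0.451
grasp_force: 61.6
```

```bash
python3 go.py ra,.0714
```

```text
ra,.0714 shift mm [ 0.  -0.2  7.8] turn [ 0.1 -0.  -0. ] q [0.14 0.33 1.59 0.   1.22 0.25] t 24.42 F [ 0.3 -0.1 -4. ] w 38.5 z [0.6614 0.1672 0.0792]
```

play_rows --pt "0 0 2.5 0 0 0" --pt "0 0 2 0 0 0" --pt "0 0 1.5 0 0 0" --pt "0 0 0.8 0 0 0" --pt "0 0 0 0 0 0"

```text
time: 24.83
tool_pos: [0.6607, 0.1671, 0.0715]
tool_rot: [-0.0, 0.747, 0.665, -0.0]
contact_force: [-0.7, -0.8, -1.5]
gripper_width: 0.449
grasp_force: 61.8
```

play_rows --pt "0 0 0.7 0 0 0" --pt "0 0 0.6 0 0 0" --pt "0 0 0 0 0 0" --pt "0 0 0 0 0 0"

```text
time: 25.17
tool_pos: [0.6608, 0.1671, 0.0714]
tool_rot: [-0.0, 0.747, 0.665, -0.0]
contact_force: [-4.5, -0.4, 5.1]
gripper_width: 0.453
grasp_force: 62.3
```

```bash
python3 go.py ra,.0714
```

```text
ra,.0714 shift mm [0.1 0.4 0. ] turn [-0.  0. -0.] q [ 0.14  0.33  1.59 -0.    1.21  0.25] t 25.17 F [-4.5 -0.4  5.1] w 38.7 z [0.6608 0.1671 0.0714]
```

play_rows --pt "0 0 0 0 0 0" --pt "0 0 0 0 0 0" --pt "0 0 0 0 0 0" --pt "0 0 0 0 0 0" --pt "0 0 0 0 0 0" --hand 62

```text
time: 25.58
tool_pos: [0.6608, 0.1671, 0.0699]
tool_rot: [0.0, 0.747, 0.665, 0.0]
contact_force: [0.6, -0.2, 0.3]
gripper_width: 0.727
grasp_force: 0.0
```

play_rows --pt "0 0 -8 0 0 0" --pt "0 0 -20 0 0 0" --pt "0 0 -30 0 0 0" --pt "0 0 -36 0 0 0" --pt "0 0 -36 0 0 0"

```text
time: 26.0
tool_pos: [0.6601, 0.167, 0.2011]
tool_rot: [-0.0, 0.747, 0.665, -0.001]
contact_force: [1.1, 0.7, 0.4]
gripper_width: 0.728
grasp_force: 0.0
```

play_rows --pt "0 -20 -10 0 0 0" --pt "0 -35 0 0 0 0" --pt "0 -38 0 0 0 0" --pt "0 -38 0 0 0 0" --pt "0 -38 0 0 0 0"

```text
time: 26.42
tool_pos: [0.4913, 0.1866, 0.2106]
tool_rot: [0.0, 0.747, 0.665, 0.0]
contact_force: [0.6, 0.2, -0.2]
gripper_width: 0.726
grasp_force: 0.0
```

play_rows --pt "0 -30 0 0 0 0" --pt "0 -15 0 0 0 0" --pt "0 0 0 0 0 0" --pt "0 0 0 0 0 0"

```text
time: 26.75
tool_pos: [0.4482, 0.1919, 0.2109]
tool_rot: [0.001, 0.747, 0.665, 0.001]
contact_force: [0.2, 0.6, 1.1]
gripper_width: 0.73
grasp_force: 0.0
```

Run:
```python
from meas import *
t=imaging.grab_frame("top"); s=imaging.grab_frame("side")
RS=dict(a=(.6612,.1672),b=(.6517,.0827),c=(.6423,-.0021),d=(.6317,-.0868))
h=cv2.cvtColor(t["image"],cv2.COLOR_RGB2HSV)
cs=blobs(t["image"],*BR,80)
for n,p in RS.items():
    z=.02+H[n]/2; u=project(t,[(*p,z)])[0]; q,c=near(cs,u); X=onplane(t,[c],z)[0]
    print(n,(1000*(X[:2]-p)).round(1),cv2.boundingRect(q),"pred c",u.round(1),c.round(1))
a=cv2.resize(t["image"][110:200,90:390],None,fx=2.6,fy=2.6,interpolation=cv2.INTER_CUBIC)
b=cv2.resize(s["image"][120:330,80:380],None,fx=1.6,fy=1.6); b=np.pad(b,((0,0),(0,a.shape[1]-b.shape[1]),(0,0)))
save(np.vstack([a,b]),"fin.png",1)
```

```text
a [ 1.2 -0.7] (171, 131, 22, 24) pred c [181.3 143.1] [181.6 142.6]
b [ 1.4 -0. ] (211, 138, 20, 22) pred c [221. 149.] [221.  148.4]
c [ 0.9 -0.1] (252, 145, 19, 21) pred c [260.7 155. ] [260.8 154.6]
d [ 3.  -0.2] (291, 150, 19, 21) pred c [299.9 161.5] [300.  160.1]
```

View pics/fin.png

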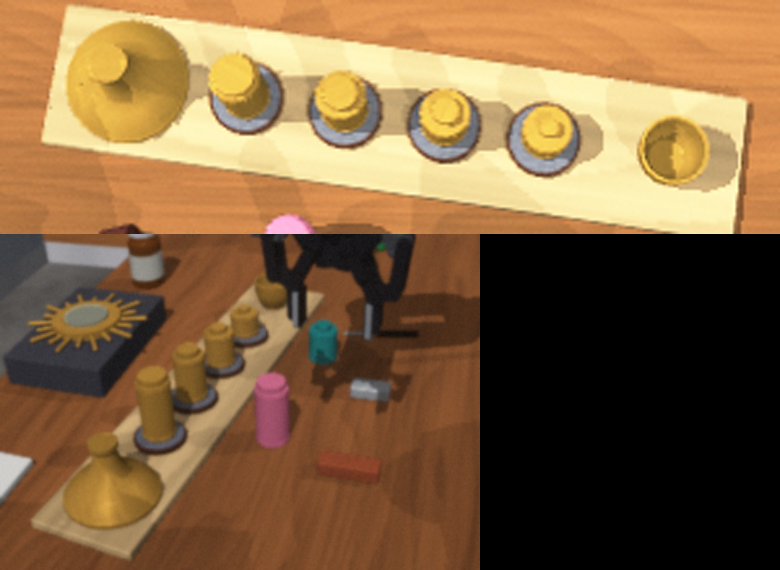

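The final picture shows all four sections upright on their rests. From the foot at (128,80) they run A (245,90), B (343,105), C (445,122), D (546,135), ending at the cup (673,150), and each is within about 1–3 mm of its rest's centre. Handing in.

```bash
python3 -c "
from plant import manip
print(manip.job_done())"
```

```text
the job is handed in; nothing more can be done
None
```

The four brass sections stand upright on their rests in height order, tallest next to the foot and shortest by the candle cup, each within about 3 mm of centre by the top camera, and the job is handed in at about 27 s.

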